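Set out the party favours in reverse order

ROBOT

A 6-joint arm with a two-finger parallel gripper is mounted at the origin on the work surface. World frame = base frame: x ahead of the robot, y to its left, z up, the work surface at z = 0. Lengths are in m, angles in rad, forces in N, time in s.
With the tool pointing down it reaches from about 0.25 to 0.775 m from the base axis. Payload 4 kg.
Tool frame: the origin (TCP) lies between the finger pads; the fingertips stand 22 mm ahead of it and the grasp point (between the pads) lies 3 mm ahead of it (robot.tip_reach is the distance from the TCP to the fingertips, in m); z points along the fingers, y is the line along which they close (so a half turn about z gives the same grasp; the last joint's range is limited). The gripper opens to 85 mm and grips with 20 to 120 N. Pads are 22 mm wide; open, the fingers measure 114 mm over their backs; the gripper's body (76 mm by 85 mm) begins 54 mm behind the grasp point. The pads swing forward as they close: fully open they stand 13 mm farther back than shut.
Start: joints at [-1.39, 0.087, 1.371, -0, 1.684, -0.103], TCP at [0.154, -0.528, 0.217] pointing down, gripper open.
Joint ranges: [-3.1, 3.1], [-0.76, 2.03], [0.27, 2.55], [-1.08, 4.22], [0.17, 2.65], [-2.57, 2.57]. Speed limits (rad/s): [2.79, 2.79, 3.14, 3.14, 3.14, 3.14].

INTERFACE

Orientations are given as a unit quaternion [w, x, y, z].
In Python, from bench import robot, optics gives the robot as it stands. The module is installed in compiled form; this text tells all that it offers.
- The arm moves only by the shell command python3 -m pendant 'ROWS' [OPENING]. ROWS is JSON, a list of rows, each a list of 2 entries, a list of its own where there are three numbers: the shift along the world's x, y, z in cm, then the turn about the world's z in degrees. A call has 1 to 12 rows; each row is the pose to reach, as a shift and turn from the pose commanded when the call began; what a row does not reach only later rows make up. A row lasts 1/8 s, in which the tool goes at most 62.5 mm and 10.7 degrees, less where a joint would pass 70% of its speed; a pose out of reach is approached as far as the arm can. A call with a gripper value outside its range is refused whole. OPENING is the closure, from 0 (fully open) to 1 (shut), set as the call begins (- or left out, the last holds). The fingers move at their own pace and stop on an object; the grip force is fixed at half the most. Time passes only in rows, so rows that repeat a pose let the fingers close. It gives the time, the measured TCP pose, the force, the opening and the grip force at its end, in the units of the state.
- robot.get_obs(): the state, without advancing time (a new reading comes with each control period).
- optics.read_camera(name): name is "scene" or "top"; returns a dict with "image" (480x640x3 uint8, red, green, blue), "z_map" (480x640 float32, m along the optical axis (not along the pixel's ray), 0 where there is no reading), "fovy" (degrees; the focal length in pixels is half the picture's height over the tangent of half this angle, whatever the lens; pixels are square), "cx", "cy" (the principal point, pixels), "camera_from_world" (4x4, takes a point from world to camera coordinates). Camera axes: x right, y down, z forward; pixel columns grow to the right and rows downward; lengths in m; the calibration is good to about 2 mm. A picture is of the moment at which its call begins.
- robot.job_done(): hands the job in; it is judged then, once.
The state is a dict: "clock": time; "q": joint angles; "joint_vel": joint speeds; "effort": joint torques, N m; "ee_pos": TCP position; "eef_rot": TCP orientation; "contact_force": force on the tool from outside, world axes, zero at the start; "wrist_torque": the same for the moment, N m; "gripper_width": opening from 0.0 (shut) to 1.0 (fully open); "grip_force": force on a finger pad.
Only numpy, scipy, OpenCV 4.12 (cv2) and the standard library are available. Lean on these libraries where they do the work, as an engineer would, in place of code of your own. Each camera call takes 0.05 s, during which the arm holds its last target. There are 200 camera calls.

TASK

Move the four white favour containers from the wooden carrier onto the pale pink display board, one in each round well, in reverse order: the container at the robot's left end of the carrier goes into the well at the robot's right end of the board, the next one into the next well, and so on, so that the row is mirrored left to right. Never tip a container over, and leave all four standing upright, well down in their wells.

Things in the scene. Friction and masses are not known exactly. Their poses are not given: they have to be found in the camera images.
- dome_cup: Lidded favour cup: plain white round cup 44 mm in diameter with straight sides up to 52 mm above its underside, a gold-edged rim 49 mm across at 53 to 58 mm, and a rounded dome on top; 74 mm tall in all, about 90 g. Grip the straight side. Loose and rigid. Origin: centre of its underside, z up along its axis. It starts standing upright on its own coaster in the carrier.
- square_box: White gift box, 36 x 36 mm square in plan and 62 mm tall, flat top with a thin gold ribbon cross; about 100 g. Its x and y axes are square to its sides; in the carrier it is turned up to 14 degrees either way from the carrier's axes. Loose and rigid. Origin: centre of its underside, z up along its axis. It starts standing upright on its own coaster in the carrier.
- low_tin: Low white round tin, 46 mm in diameter, 42 mm tall plus a gold knob 12 mm across and 6 mm high in the middle of its lid; about 100 g. Loose and rigid. Origin: centre of its underside, z up along its axis. It starts standing upright on its own coaster in the carrier.
- tall_canister: Slim tall white canister with a flat top, 40 mm in diameter and 84 mm tall, a gold band near the top; about 100 g. Grip its upper half, so that the gripper's body stays clear of its top. Loose and rigid. Origin: centre of its underside, z up along its axis. It starts standing upright on its own coaster in the carrier.
- coaster_dome_cup: The fixed flat white coaster with a gold centre, 66 mm in diameter and 4 mm thick, on which the dome cup stands at the start: it marks that container's place in the carrier's row. Origin: centre of its underside, on the carrier's floor. It does not move.
- coaster_square_box: The fixed flat white coaster with a gold centre, 66 mm in diameter and 4 mm thick, on which the square box stands at the start: it marks that container's place in the carrier's row. Origin: centre of its underside, on the carrier's floor. It does not move.
- coaster_low_tin: The fixed flat white coaster with a gold centre, 66 mm in diameter and 4 mm thick, on which the low tin stands at the start: it marks that container's place in the carrier's row. Origin: centre of its underside, on the carrier's floor. It does not move.
- coaster_tall_canister: The fixed flat white coaster with a gold centre, 66 mm in diameter and 4 mm thick, on which the tall canister stands at the start: it marks that container's place in the carrier's row. Origin: centre of its underside, on the carrier's floor. It does not move.
- carrier: Shallow wooden tray, fixed: 98 (x) by 460 (y) mm, walls 14 mm high, inner floor 6 mm above its underside, gold grip bars at both ends up to 22 mm high. Origin: centre of its underside. Coasters stand along its y axis at y = -123, -41, 41, 123 mm, in any order. +y end = robot's left; turned up to 12 degrees. A macaron 16 mm high in its left end is not part of the job.
- board: Pale pink display board, fixed: 90 (x) by 460 (y) by 18 mm, four round wells 67 mm wide, 6 mm deep (floor 12 mm above its underside) at x = 0, y = -123, -41, 41, 123 mm; a gold moon 70 mm high at each end (y = -205, 205 mm). Origin: centre of its underside. +y end = robot's left; turned up to 12 degrees. It lies nearer than the carrier or beyond it.
Things that resemble listed ones, but are neither listed nor needed, are in the scene too. What is shaped like the tall_canister but blue or red is not meant.

How it is judged:
At the end, for the whole second after the job is handed in: All four stand upright (0.1 rad), at rest and released on the well floors (underside 9 to 15.5 mm above the board's underside), each in the mirrored well: its coaster at y in the carrier's frame, the container at -y in the board's, within 14 mm in x and y (((y of coaster_dome_cup in the frame of carrier between -0.153 and -0.093 m and y of dome_cup in the frame of board between 0.109 and 0.137 m) or (y of coaster_dome_cup in the frame of carrier between -0.071 and -0.011 m and y of dome_cup in the frame of board between 0.027 and 0.055 m) or (y of coaster_dome_cup in the frame of carrier between 0.011 and 0.071 m and y of dome_cup in the frame of board between -0.055 and -0.027 m) or (y of coaster_dome_cup in the frame of carrier between 0.093 and 0.153 m and y of dome_cup in the frame of board between -0.137 and -0.109 m)) and x of dome_cup in the frame of board between -0.014 and 0.014 m and z of dome_cup in the frame of board between 0.009 and 0.0155 m and angle between each of dome_cup, square_box, low_tin, tall_canister's own z axis and vertical below 0.1 rad and linear speed of each of dome_cup, square_box, low_tin, tall_canister below 0.02 m/s and angular speed of each of dome_cup, square_box, low_tin, tall_canister below 0.2 rad/s and contact force between each of dome_cup, square_box, low_tin, tall_canister and the fingers below 0.1 N and ((y of coaster_square_box in the frame of carrier between -0.153 and -0.093 m and y of square_box in the frame of board between 0.109 and 0.137 m) or (y of coaster_square_box in the frame of carrier between -0.071 and -0.011 m and y of square_box in the frame of board between 0.027 and 0.055 m) or (y of coaster_square_box in the frame of carrier between 0.011 and 0.071 m and y of square_box in the frame of board between -0.055 and -0.027 m) or (y of coaster_square_box in the frame of carrier between 0.093 and 0.153 m and y of square_box in the frame of board between -0.137 and -0.109 m)) and x of square_box in the frame of board between -0.014 and 0.014 m and z of square_box in the frame of board between 0.009 and 0.0155 m and ((y of coaster_low_tin in the frame of carrier between -0.153 and -0.093 m and y of low_tin in the frame of board between 0.109 and 0.137 m) or (y of coaster_low_tin in the frame of carrier between -0.071 and -0.011 m and y of low_tin in the frame of board between 0.027 and 0.055 m) or (y of coaster_low_tin in the frame of carrier between 0.011 and 0.071 m and y of low_tin in the frame of board between -0.055 and -0.027 m) or (y of coaster_low_tin in the frame of carrier between 0.093 and 0.153 m and y of low_tin in the frame of board between -0.137 and -0.109 m)) and x of low_tin in the frame of board between -0.014 and 0.014 m and z of low_tin in the frame of board between 0.009 and 0.0155 m and ((y of coaster_tall_canister in the frame of carrier between -0.153 and -0.093 m and y of tall_canister in the frame of board between 0.109 and 0.137 m) or (y of coaster_tall_canister in the frame of carrier between -0.071 and -0.011 m and y of tall_canister in the frame of board between 0.027 and 0.055 m) or (y of coaster_tall_canister in the frame of carrier between 0.011 and 0.071 m and y of tall_canister in the frame of board between -0.055 and -0.027 m) or (y of coaster_tall_canister in the frame of carrier between 0.093 and 0.153 m and y of tall_canister in the frame of board between -0.137 and -0.109 m)) and x of tall_canister in the frame of board between -0.014 and 0.014 m and z of tall_canister in the frame of board between 0.009 and 0.0155 m); the robot touches nothing.
It fails at once if a favour container is tipped over (leaning more than 0.7 rad) (angle between any of dome_cup, square_box, low_tin, tall_canister's own z axis and vertical above 0.7 rad).
It also fails if it takes over 96 s, if anything falls off the work surface, if the arm or the gripper's body presses on something with over 40 N, if the wrist force passes 120 N, or if a joint passes its speed limit or range.

## Working session

There is one attempt and no reset: what is moved stays moved. The work goes in short steps, Python scripts to look and compute and a shell command to move; the robot and the scene stay as the last step left them, time stands still between calls to the robot, and variables do not carry over. Pictures are saved under pics/ and viewed, at most 14 in all, crops included, and the job is handed in when it is done.

```bash
mkdir -p pics; cat > h.py <<'E'
import numpy as np, cv2
from bench import robot, optics
def cam(n):
    c=optics.read_camera(n); c['f']=240/np.tan(np.radians(c['fovy'])/2); c['T']=np.linalg.inv(np.array(c['camera_from_world'])); return c
def world(c):
    z=c['z_map']; v,u=np.mgrid[:480,:640]
    P=np.stack([(u-c['cx'])/c['f']*z,(v-c['cy'])/c['f']*z,z,np.ones_like(z)],-1)@c['T'].T
    P=P[...,:3]; P[z==0]=np.nan; return P
E
python3 - <<'E'
from h import *
for n in ('top','scene'):
    c=cam(n); cv2.imwrite(f'pics/{n}0.png',c['image'][...,::-1]); np.savez(n+'0.npz',**{k:v for k,v in c.items()})
    print(n,c['fovy'],c['cx'],c['cy'],np.round(c['T'],3).tolist(), (c['z_map']==0).mean())
print(robot.get_obs())
E
```

```text
top 43.527283941852275 320.4776303747041 243.39770973278306 [[-0.007, -0.992, 0.129, 0.481], [-1.0, 0.01, 0.022, -0.013], [-0.023, -0.129, -0.991, 0.961], [0.0, 0.0, 0.0, 1.0]] 0.004069010416666667
scene 57.26965165339495 317.33908346613794 246.31713296588953 [[0.466, 0.756, -0.459, 0.918], [0.885, -0.407, 0.227, -0.171], [-0.015, -0.512, -0.859, 0.59], [0.0, 0.0, 0.0, 1.0]] 0.0040071614583333335
{'clock': 0.1, 'q': array([-1.39011402e+00,  8.78866875e-02,  1.37210393e+00, -2.31910388e-05,
        1.68357330e+00, -1.03119272e-01]), 'joint_vel': array([ 0.00175557,  0.00076616, -0.00340359,  0.00152317,  0.00014914,
        0.00026247]), 'effort': array([ 1.02381564e-03, -3.53012323e+01, -3.14219677e+01, -2.82085284e-04,
        7.93203333e-03, -9.97049909e-06]), 'ee_pos': array([ 0.15389758, -0.5275443 ,  0.21595272]), 'eef_rot': array([-9.84443944e-04,  9.89948668e-01,  1.41423704e-01, -4.97291909e-05]), 'contact_force': array([ 0.43190485,  0.24358019, -0.01849533]), 'wrist_torque': array([-0.00580448, -0.02320128,  0.04500778]), 'grip_force': 0.0, 'gripper_width': 0.9986891721126311}
```

View pics/top0.png

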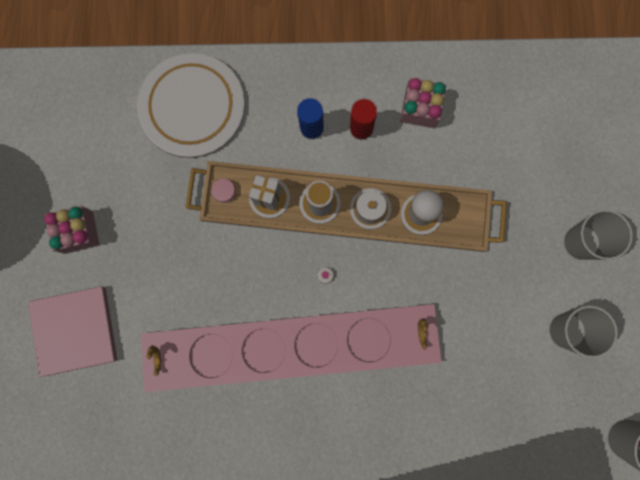

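View pics/scene0.png

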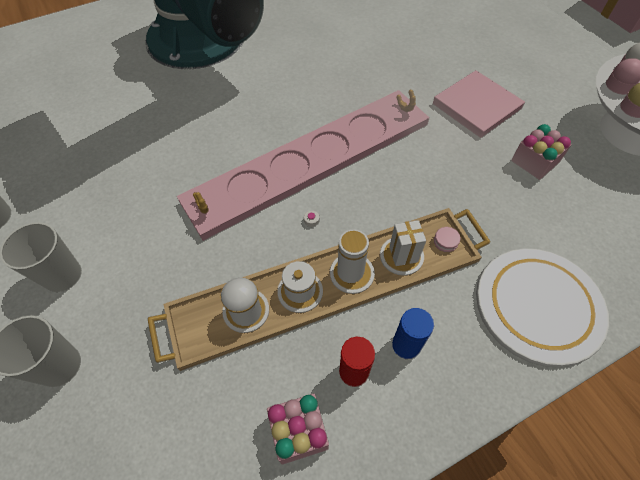

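The top view shows the carrier with, from robot left (image left): square box (265,193), tall canister (319,195), low tin (371,207), dome cup (425,208). The board is nearer, with wells at (212,356), (264,350), (317,345), (369,340).
Lookalikes: the blue (311,118) and red (362,118) canisters, which are excluded by colour. The grey glasses (607,235) and (590,330) and the pink slab (72,330) aren't the board or cups.

```bash
cat > m.py <<'E'
from h import *
from scipy.optimize import least_squares
def clouds():
    out={}
    for n in ('top','scene'):
        c=cam(n); out[n]=(c,world(c))
    return out
def fitc(p,r):
    return least_squares(lambda q:np.hypot(*(p-q).T)-r,p.mean(0),loss='soft_l1',f_scale=.002).x
E
python3 - <<'E'
from m import *
C=clouds()
def show(n,u,v):
    P=C[n][1]; return np.round(np.nanmedian(P[v-2:v+3,u-2:u+3].reshape(-1,3),0)*1000)
for n,pts in {'top':[(265,193),(319,190),(371,207),(427,206),(212,356),(264,350),(317,345),(369,340),(325,300),(240,205),(345,265)],'scene':[(408,230),(353,240),(299,280),(240,293),(247,183),(290,163),(330,143),(367,125)]}.items():
    for p in pts: print(n,p,show(n,*p))
# board
for n in C:
    c,P=C[n]; im=c['image'].astype(int)
    m=(im[...,0]-im[...,1]>25)&(abs(im[...,1]-im[...,2])<30)&(P[...,2]>.005)&(P[...,2]<.026)&(P[...,0]<.47)&(abs(P[...,1])<.33)&(P[...,0]>.2)
    k,l,s,ce=cv2.connectedComponentsWithStats(m.astype(np.uint8)); i=1+s[1:,4].argmax(); q=P[l==i]
    print(n,'board',cv2.minAreaRect((q[:,:2]*1000).astype(np.float32)),np.median(q[:,2]),s[i,4])
seeds={'box':(265,193),'can':(319,190),'tin':(371,207),'dome':(427,206)}
for k,(u,v) in seeds.items():
    s=show('top',u,v)/1000
    for n in C:
        P=C[n][1].reshape(-1,3); q=P[np.hypot(*(P[:,:2]-s[:2]).T)<.036]
        zt=np.nanpercentile(q[:,2],98); t=q[q[:,2]>zt-.005]
        h,_=np.histogram(q[:,2]*1000,np.arange(0,110,6))
        (cx,cy),r=cv2.minEnclosingCircle((t[:,:2]*1000).astype(np.float32))
        print(k,n,'top z',zt.round(4),'mean',(t.mean(0)*1000).round(1),'circ',np.round([cx,cy,r],1),'rect',np.round(np.hstack(cv2.minAreaRect((t[:,:2]*1000).astype(np.float32))),1),len(t))
E
```

```text
top (265, 193) [674.  90.  73.]
top (319, 190) [673.   8.  96.]
top (371, 207) [654. -70.  57.]
top (427, 206) [ 649. -151.   84.]
top (212, 356) [429. 179.  13.]
top (264, 350) [438.  98.  12.]
top (317, 345) [445.  15.  13.]
top (369, 340) [452. -66.  13.]
top (325, 300) [515.   2.   1.]
top (240, 205) [669. 138.   6.]
top (345, 265) [571. -31.   1.]
scene (408, 230) [678.  90.  73.]
scene (353, 240) [667.   6.  96.]
scene (299, 280) [666. -75.  53.]
scene (240, 293) [ 662. -155.   84.]
scene (247, 183) [443. -64.  13.]
scene (290, 163) [438.  19.  13.]
scene (330, 143) [430. 102.  13.]
scene (367, 125) [423. 183.  13.]
top board ((441.4462890625, 57.18260192871094), (88.56511688232422, 459.0757751464844), 5.201953411102295) 0.017137127533953245 13136
scene board ((441.982177734375, 55.37825012207031), (90.50826263427734, 459.72845458984375), 5.240077495574951) 0.017672864783427444 7430
box top top z 0.0754 mean [680.8  93.2  73. ] circ [680.8  92.8  24.1] rect [680.9  93.3  37.   36.5  73.5] 527
box scene top z 0.0742 mean [683.   90.   72.6] circ [682.4  90.4  25.2] rect [682.5  90.7  37.   37.1  72.7] 603
can top top z 0.0977 mean [668.2   8.   95.3] circ [668.2   8.2  19.9] rect [668.2   8.1  37.3  38.4   1. ] 532
can scene top z 0.0965 mean [670.6   5.4  95.1] circ [669.5   6.   20.3] rect [669.8   5.8  38.4  39.4  58.3] 625
tin top top z 0.0577 mean [657.7 -69.9  54.7] circ [657.8 -70.5  22.7] rect [657.9 -70.5  42.9  44.1  88.7] 371
tin scene top z 0.0584 mean [660.3 -72.3  55.1] circ [659.9 -72.8  22.1] rect [660.  -73.1  43.1  41.7  76.3] 258
dome top top z 0.0849 mean [ 653.9 -153.5   82.6] circ [ 652.8 -154.    18.7] rect [ 653.4 -153.5   33.4   33.1   23.8] 321
dome scene top z 0.0846 mean [ 656.2 -156.    82.3] circ [ 656.1 -156.    18. ] rect [ 654.6 -155.5   33.5   33.2   45.2] 454
```

```bash
python3 - <<'E'
import cv2
a=cv2.imread('pics/top0.png')[150:260,180:520]; cv2.imwrite('pics/crop1.png',cv2.resize(a,None,fx=2.3,fy=2.3,interpolation=2))
E
```

```text
(no output)
```

View pics/crop1.png

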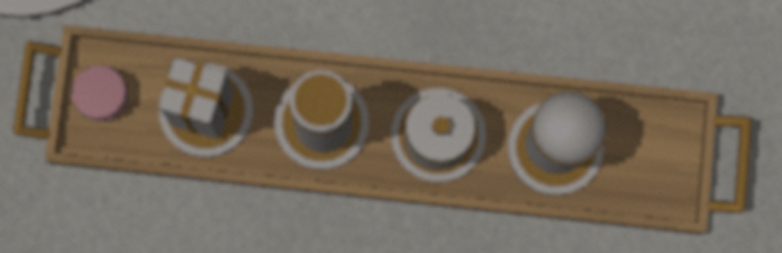

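The crop confirms the order from the left: ribboned box, gold-banded canister, tin with a gold knob, and dome. Measured tops are 73, 95, 58 and 84 mm, which match the text (72, 94, 58, 84). Spacings and board size also agree. I'll take the dome cup first and go above it.

```bash
python3 -m pendant '[[[0,0,2],0],[[5,3.7,3],7],[[10,7.5,3],14],[[15,11.2,3],21],[[20,15,3],28],[[25,18.7,3],35],[[30,22.4,3],42],[[35,26.1,3],49],[[40,29.8,3],56],[[45,33.6,3],63],[[50,37.3,3],67.4],[[50,37.3,3],67.4]]' 0; python3 - <<'E'
from m import *
c=cam('scene'); cv2.imwrite('pics/s1.png',c['image'][...,::-1]); print(robot.get_obs())
E
```

```text
clock: 1.7
ee_pos: [0.6563, -0.1512, 0.2437]
eef_rot: [-0.002, 0.743, 0.669, -0.001]
contact_force: [-0.6, -0.8, -1.2]
gripper_width: 0.999
grip_force: 0.0
{'clock': 1.75, 'q': array([-3.13962796e-01,  3.68241352e-01,  9.79517918e-01, -2.59654790e-04,
        1.79713888e+00, -2.06425697e-01]), 'joint_vel': array([-4.88880852e-02, -4.78024614e-02,  2.12840827e-02, -1.52304190e-02,
        6.20304459e-03, -6.03723160e-05]), 'effort': array([ 1.51881650e+00, -4.65392482e+01, -3.17441368e+01,  2.08506323e-01,
       -6.99845259e-02,  6.88122273e-04]), 'ee_pos': array([ 0.65489405, -0.15322698,  0.24474805]), 'eef_rot': array([-0.00136653,  0.74410498,  0.66806065, -0.00093817]), 'contact_force': array([-0.41930808,  0.25063491, -0.11278526]), 'wrist_torque': array([ 0.01052593, -0.02542046,  0.02074408]), 'grip_force': 0.0, 'gripper_width': 0.9990364438677061}
```

View pics/s1.png

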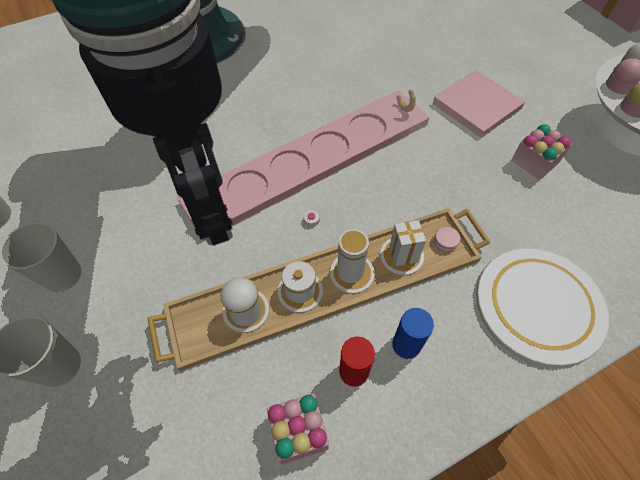

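```bash
python3 - <<'E'
from m import *
c=cam('scene');P=world(c)
M=np.array(c['camera_from_world'])
for p in [(.697,-.158,.225),(.613,-.15,.225),(.655,-.154,.08)]:
    q=M@np.r_[p,1]; print(c['f']*q[:2]/q[2]+[c['cx'],c['cy']])
q=P.reshape(-1,3); m=(q[:,2]>.19)&(q[:,2]<.25)&(q[:,0]>.5); t=q[m]
for lo in (.19,.2,.21,.22,.23,.24):
    s=t[(t[:,2]>lo)&(t[:,2]<lo+.01)]
    if len(s): print(lo,len(s),s.min(0).round(3),s.max(0).round(3))
E
```

```text
[226.26229813 261.68334301]
[203.54552333 196.26982491]
[238.84963347 289.69176792]
```

```bash
python3 - <<'E'
from m import *
c=cam('scene');P=world(c)
for v,u in [(238,215),(232,220),(225,205),(200,198),(160,185)]: print(u,v,P[v,u].round(3),c['z_map'][v,u])
q=P.reshape(-1,3); t=q[(q[:,2]>.15)&(q[:,0]>.5)]; print(len(t),t.min(0),np.percentile(t,[5,50,95],axis=0).round(3))
c=cam('top'); cv2.imwrite('pics/t1.png',c['image'][...,::-1])
print(robot.get_obs()['ee_pos'])
E
```

```text
215 238 [nan nan nan] 0.0
220 232 [ 0.711 -0.155  0.294] 0.35282043
205 225 [ 0.725 -0.164  0.329] 0.31403223
198 200 [ 0.723 -0.162  0.355] 0.29365218
185 160 [ 0.705 -0.159  0.376] 0.28460154
21317 [ 0.61258852 -0.19186266  0.27326317] [[ 0.669 -0.186  0.341]
 [ 0.688 -0.16   0.425]
 [ 0.724 -0.128  0.468]]
[ 0.65329924 -0.15589349  0.247301  ]
```

View pics/t1.png

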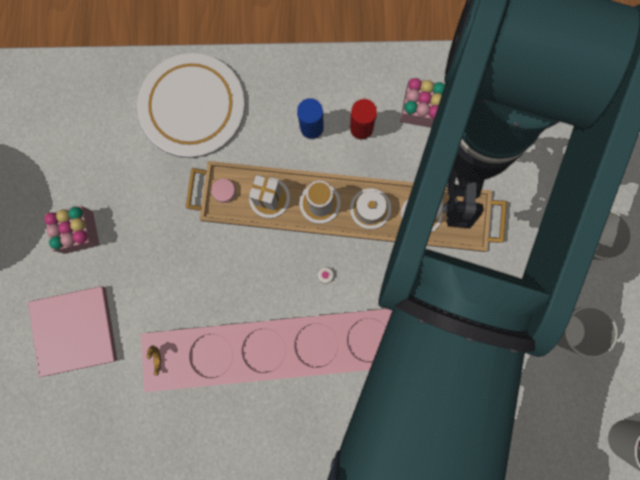

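The arm is above the dome (partly hidden, around (425,208)), and the geometry is consistent, so I descend.

```bash
python3 -m pendant '[[[0,0,-3],0],[[0,0,-7],0],[[0,0,-11],0],[[0,0,-14],0],[[0,0,-16],0],[[0,0,-18],0],[[0,0,-19.4],0],[[0,0,-20.4],0],[[0,0,-20.4],0],[[0,0,-20.4],0]]' -; python3 - <<'E'
from m import *
c=cam('scene'); cv2.imwrite('pics/s2.png',cv2.resize(c['image'][150:400,120:440,::-1],None,fx=2,fy=2))
E
```

```text
clock: 3.15
ee_pos: [0.6547, -0.1551, 0.044]
eef_rot: [0.001, 0.745, 0.667, 0.0]
contact_force: [0.2, 0.0, -0.2]
gripper_width: 0.999
grip_force: 0.0
```

View pics/s2.png

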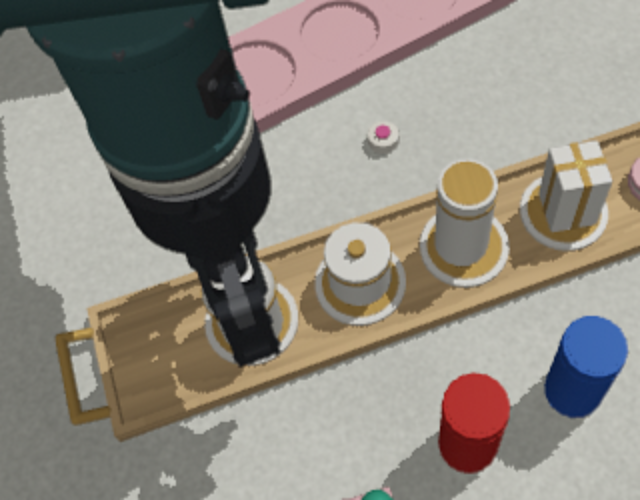

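The fingers straddle the dome cup: the near finger is at crop pixel (255,345), with the cup centred behind it. Close and lift.

```bash
python3 -m pendant '[[[0,0,0],0],[[0,0,0],0],[[0,0,0],0],[[0,0,0],0],[[0,0,0],0],[[0,0,0],0]]' 1; python3 -m pendant '[[[0,0,0.7],0],[[0,0,2],0],[[0,0,5],0],[[0,0,9],0],[[0,0,12],0],[[0,0,12],0],[[0,0,12],0]]' -
```

```text
clock: 3.95
ee_pos: [0.6547, -0.1553, 0.0441]
eef_rot: [0.001, 0.745, 0.667, 0.001]
contact_force: [1.6, -0.3, 5.9]
gripper_width: 0.53
grip_force: 61.6
clock: 4.82
ee_pos: [0.6532, -0.1548, 0.1613]
eef_rot: [-0.001, 0.745, 0.667, -0.001]
contact_force: [-0.8, -0.4, -2.1]
gripper_width: 0.523
grip_force: 61.4
```

```bash
python3 -m pendant '[[[-1,2,0],0],[[-3.5,5.5,0],2],[[-6,9.5,0],4],[[-9,13.5,0],6],[[-12,17.5,0],8],[[-15,21.5,0],10],[[-18,26,0],11.5],[[-20.5,30,0],11.5],[[-22,32.5,0],11.5],[[-22.4,33.4,0],11.5],[[-22.4,33.4,0],11.5],[[-22.4,33.4,0],11.5]]' -; python3 -m pendant '[[[0,0,-1],0],[[0,0,-3],0],[[0,0,-5.5],0],[[0,0,-8],0],[[0,0,-9.5],0],[[0,0,-10.6],0],[[0,0,-11.3],0],[[0,0,-11.7],0],[[0,0,-11.7],0],[[0,0,-11.7],0]]' -; python3 - <<'E'
from m import *
c=cam('scene'); cv2.imwrite('pics/s3.png',cv2.resize(c['image'][30:280,180:500,::-1],None,fx=2,fy=2))
E
```

```text
clock: 6.32
ee_pos: [0.4304, 0.178, 0.1624]
eef_rot: [0.0, 0.675, 0.738, -0.001]
contact_force: [-0.4, -0.3, -0.4]
gripper_width: 0.53
grip_force: 61.5
clock: 7.58
ee_pos: [0.4304, 0.1791, 0.0466]
eef_rot: [0.0, 0.675, 0.738, 0.001]
contact_force: [0.5, -0.9, -0.5]
gripper_width: 0.528
grip_force: 61.5
```

View pics/s3.png

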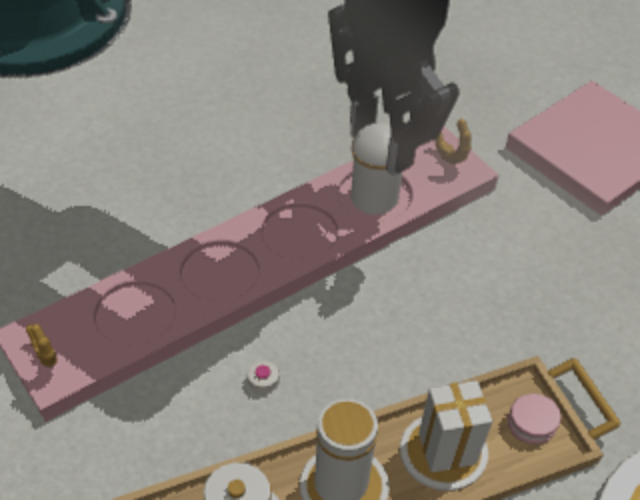

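```bash
cat > w.py <<'E'
from m import *
# per-view: white cylinder side points near x,y; fit circle r in z band; also pink rim check
import sys
x,y,r,z0,z1=map(float,sys.argv[1:6])
for n in ('top','scene'):
    c=cam(n);P=world(c);im=c['image'].astype(int);q=P.reshape(-1,3);col=im.reshape(-1,3)
    m=(np.hypot(q[:,0]-x,q[:,1]-y)<r+.02)&(q[:,2]>z0)&(q[:,2]<z1)&(col.max(1)-col.min(1)<25)&(col.mean(1)>60)
    if m.sum()<15: print(n,'few',m.sum()); continue
    t=q[m]; f=fitc(t[:,:2],r); d=f-[.4417,.0563]; a=np.radians(5.22)
    print(n,m.sum(),'centre',(f*1000).round(1),'board frame',(1000*np.array([d@[np.cos(a),np.sin(a)],d@[-np.sin(a),np.cos(a)]])).round(1),'res',(1000*np.median(abs(np.hypot(*(t[:,:2]-f).T)-r))).round(1), 'z',t[:,2].min().round(4),t[:,2].max().round(4))
E
python3 w.py .4305 .1788 .022 .022 .062
```

```text
top 58 centre [429.9 180. ] board frame [ -0.5 124.2] res 0.4 z 0.0221 0.0536
scene 400 centre [430.7 178.5] board frame [  0.2 122.7] res 0.5 z 0.0221 0.0619
```

```bash
python3 -m pendant '[[[0,0,0],0],[[0,0,0],0],[[0,0,0],0],[[0,0,0],0],[[0,0,0],0],[[0,0,2],0],[[0,0,5],0],[[0,0,9],0],[[0,0,12],0],[[0,0,12],0],[[0,0,12],0]]' 0; python3 w.py .4305 .1788 .022 .022 .062;  python3 -m pendant '[[[2,-2.5,0],-2],[[5,-5.5,0],-4],[[8,-9,0],-6],[[11,-12,0],-8],[[14,-15.5,0],-10],[[17,-19,0],-11.5],[[20,-22.2,0],-11.5],[[22,-24.2,0],-11.5],[[22.9,-25.1,0],-11.5],[[22.9,-25.1,0],-11.5],[[22.9,-25.1,0],-11.5]]' -
```

```text
clock: 9.1
ee_pos: [0.4295, 0.1788, 0.165]
eef_rot: [-0.0, 0.675, 0.738, -0.001]
contact_force: [-0.9, -0.8, -0.7]
gripper_width: 0.998
grip_force: 0.0
top 56 centre [430.  180.3] board frame [ -0.4 124.6] res 0.2 z 0.0222 0.0532
scene 427 centre [430.7 178.6] board frame [  0.2 122.8] res 0.5 z 0.0221 0.062
clock: 10.58
ee_pos: [0.6583, -0.0709, 0.1658]
eef_rot: [-0.0, 0.745, 0.667, -0.0]
contact_force: [-0.4, 1.6, 0.5]
gripper_width: 1.002
grip_force: 0.0
```

```bash
python3 -m pendant '[[[0,0,-2],0],[[0,0,-5],0],[[0,0,-8],0],[[0,0,-10],0],[[0,0,-11.5],0],[[0,0,-12.5],0],[[0,0,-12.5],0],[[0,0,-12.5],0]]' -;  python3 -m pendant '[[[0,0,0],0],[[0,0,0],0],[[0,0,0],0],[[0,0,0],0],[[0,0,0],0],[[0,0,0],0]]' 1; python3 -m pendant '[[[0,0,0.7],0],[[0,0,2],0],[[0,0,5],0],[[0,0,9],0],[[0,0,12],0],[[0,0,12],0],[[0,0,12],0]]' -
```

```text
clock: 11.58
ee_pos: [0.6597, -0.0722, 0.0421]
eef_rot: [0.001, 0.745, 0.667, 0.001]
contact_force: [0.2, -0.3, -0.0]
gripper_width: 1.002
grip_force: 0.0
clock: 12.32
ee_pos: [0.659, -0.072, 0.0413]
eef_rot: [0.0, 0.745, 0.667, 0.0]
contact_force: [-0.2, 0.4, 1.4]
gripper_width: 0.065
grip_force: 58.7
clock: 13.2
ee_pos: [0.6584, -0.0719, 0.1598]
eef_rot: [-0.001, 0.745, 0.667, -0.001]
contact_force: [0.2, -0.4, -1.4]
gripper_width: 0.068
grip_force: 58.7
```

```bash
python3 - <<'E'
from m import *
c=cam('scene'); cv2.imwrite('pics/s4.png',cv2.resize(c['image'][130:380,120:520,::-1],None,fx=2,fy=2))
P=world(c).reshape(-1,3); m=(P[:,2]>.04)&(abs(P[:,0]-.66)<.06)&(abs(P[:,1]+.072)<.05)&(P[:,2]<.11); print(P[m].min(0),P[m].max(0),m.sum())
E
```

```text
Traceback (most recent call last):
ValueError: zero-size array to reduction operation minimum which has no identity
```

View pics/s4.png

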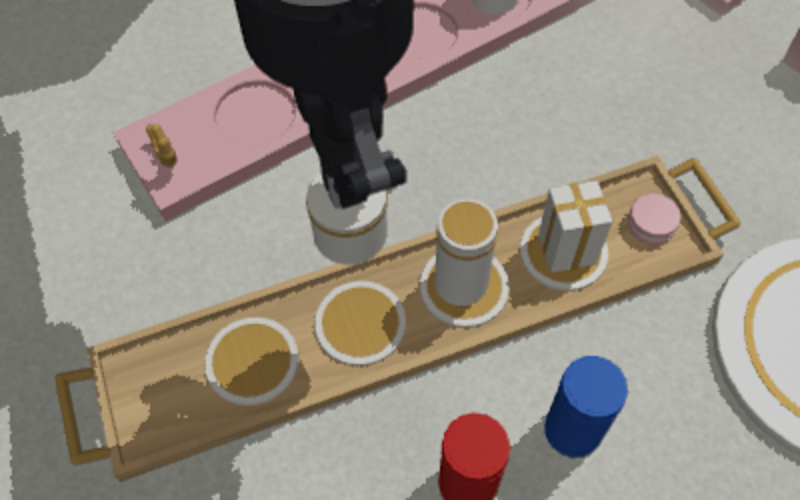

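```bash
python3 - <<'E'
from m import *
print(robot.get_obs()['ee_pos'],robot.get_obs()['eef_rot'],robot.get_obs()['grip_force'])
for n in ('scene','top'):
    c=cam(n);P=world(c);im=c['image'].astype(int)
    q=P.reshape(-1,3);col=im.reshape(-1,3)
    near=(abs(q[:,0]-.66)<.07)&(abs(q[:,1]+.072)<.06)&(q[:,2]>.1)&(q[:,2]<.26)
    w=near&(col.mean(1)>75); d=near&(col.mean(1)<60)
    for k,m in (('white',w),('dark',d)):
        t=q[m]
        if len(t)>20:
            print(n,k,len(t),np.percentile(t,[1,50,99],axis=0).round(4).tolist())
    if n=='scene':
        t=q[w]; s=t[t[:,2]<.165]; f=fitc(s[:,:2],.023); print('tin fit',f)
        for v in range(200,262,6): print(v,[(int(im[v,u].mean()),(P[v,u]*1000).round().tolist()) for u in (275,285,295,305,315)])
E
```

```text
[ 0.65796334 -0.07183124  0.15877783] [-0.00145948  0.74513179  0.66691476 -0.00108781] 58.726340532302856
scene white 1181 [[0.641, -0.0953, 0.1305], [0.673, -0.0815, 0.1687], [0.6814, -0.0539, 0.2366]]
scene dark 514 [[0.6446, -0.0908, 0.1808], [0.6747, -0.0847, 0.2379], [0.7124, -0.0593, 0.2598]]
tin fit [ 0.65783787 -0.07246198]
200 [(57, [496.0, -37.0, 9.0]), (19, [671.0, -82.0, 243.0]), (17, [699.0, -83.0, 277.0]), (81, [703.0, -75.0, 277.0]), (180, [522.0, 24.0, 2.0])]
206 [(178, [501.0, -40.0, 1.0]), (20, [675.0, -84.0, 239.0]), (22, [669.0, -71.0, 224.0]), (80, [708.0, -77.0, 275.0]), (104, [704.0, -66.0, 263.0])]
212 [(179, [513.0, -45.0, 2.0]), (20, [675.0, -85.0, 230.0]), (48, [701.0, -85.0, 263.0]), (80, [711.0, -79.0, 270.0]), (40, [714.0, -71.0, 269.0])]
218 [(178, [524.0, -50.0, 2.0]), (25, [674.0, -85.0, 218.0]), (37, [711.0, -89.0, 269.0]), (101, [715.0, -81.0, 268.0]), (35, [718.0, -73.0, 266.0])]
224 [(123, [644.0, -88.0, 171.0]), (76, [667.0, -84.0, 197.0]), (27, [715.0, -91.0, 265.0]), (34, [719.0, -83.0, 265.0]), (57, [720.0, -74.0, 261.0])]
230 [(125, [652.0, 
[... 374 characters left out ...]
), (99, [681.0, -68.0, 169.0]), (174, [594.0, -14.0, -0.0])]
248 [(174, [575.0, -74.0, 2.0]), (107, [672.0, -90.0, 160.0]), (75, [679.0, -80.0, 162.0]), (104, [680.0, -69.0, 154.0]), (176, [603.0, -19.0, -1.0])]
254 [(173, [585.0, -79.0, 1.0]), (107, [673.0, -91.0, 147.0]), (109, [679.0, -81.0, 149.0]), (104, [680.0, -69.0, 141.0]), (151, [620.0, -27.0, 14.0])]
260 [(170, [595.0, -83.0, 2.0]), (148, [671.0, -92.0, 130.0]), (108, [680.0, -82.0, 136.0]), (74, [622.0, -45.0, 14.0]), (102, [626.0, -30.0, 7.0])]
top white 195 [[0.6165, -0.0907, 0.1319], [0.6479, -0.054, 0.1684], [0.662, -0.0476, 0.2469]]
top dark 60 [[0.6106, -0.0763, 0.2198], [0.6218, -0.0584, 0.2453], [0.6374, -0.0541, 0.2599]]
```

```bash
python3 -c "
from bench import robot; print(robot.tip_reach)"; python3 -m pendant '[[[-1,0.7,0],0],[[-3,2.2,0],0],[[-5.5,4,0],0],[[-8,6,0],0],[[-10.5,8,0],0],[[-13,10,0],0],[[-15.5,12,0],0],[[-18,13.8,0],0],[[-20,15.4,0],0],[[-21.4,16.5,0],0],[[-22,16.9,0],0],[[-22,16.9,0],0]]' -; python3 -m pendant '[[[0,0,-1],0],[[0,0,-3],0],[[0,0,-5],0],[[0,0,-7],0],[[0,0,-8.5],0],[[0,0,-9.8],0],[[0,0,-10.8],0],[[0,0,-11.4],0],[[0,0,-11.7],0],[[0,0,-11.7],0],[[0,0,-11.7],0]]' -; python3 w.py .438 .0971 .023 .022 .05; python3 - <<'E'
from m import *
c=cam('scene'); cv2.imwrite('pics/s5.png',cv2.resize(c['image'][30:280,180:500,::-1],None,fx=2,fy=2))
E
```

```text
0.022
clock: 14.85
ee_pos: [0.439, 0.097, 0.1611]
eef_rot: [0.0, 0.745, 0.667, 0.0]
contact_force: [-0.6, -0.5, -0.4]
gripper_width: 0.068
grip_force: 58.8
clock: 16.23
ee_pos: [0.4394, 0.0971, 0.0446]
eef_rot: [0.0, 0.745, 0.667, 0.0]
contact_force: [0.3, -0.5, -1.2]
gripper_width: 0.062
grip_force: 58.8
top few 3
scene 278 centre [439.5  96.3] board frame [ 1.5 40. ] res 0.5 z 0.022 0.0498
```

View pics/s5.png

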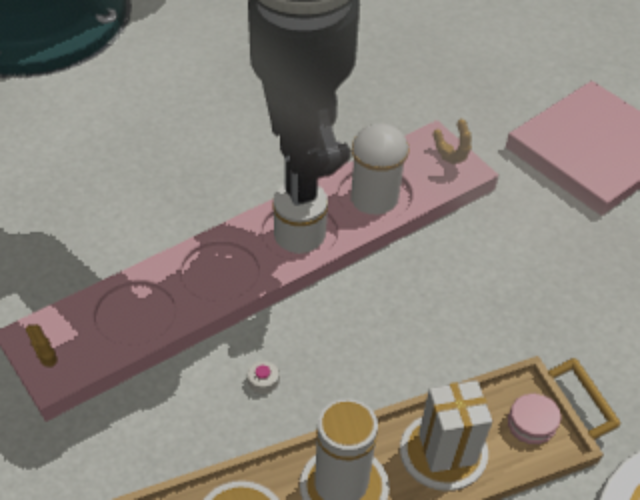

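The tin stands in its well (crop (300,225)), held by its knob. So the tips are about 30 mm higher than I assumed, and I'll grip lower from now on. Release and go above the box.

```bash
python3 -m pendant '[[[0,0,0],0],[[0,0,0],0],[[0,0,0],0],[[0,0,0],0],[[0,0,0],0],[[0,0,2],0],[[0,0,5],0],[[0,0,9],0],[[0,0,12],0],[[0,0,12],0],[[0,0,12],0]]' 0; python3 w.py .438 .0971 .023 .022 .05; python3 -m pendant '[[[2,0,0],-2],[[5,0,0],-4],[[9,0,0],-6],[[13,0,0],-8],[[17,-0.2,0],-10],[[20.5,-0.3,0],-10.7],[[23,-0.4,0],-10.7],[[24.3,-0.5,0],-10.7],[[24.3,-0.5,0],-10.7],[[24.3,-0.5,-3],-10.7],[[24.3,-0.5,-6],-10.7],[[24.3,-0.5,-6],-10.7]]' -; python3 - <<'E'
from m import *
for n in ('scene','top'):
    c=cam(n);P=world(c);q=P.reshape(-1,3);col=c['image'].reshape(-1,3).astype(int)
    if n=='scene': cv2.imwrite('pics/s6.png',cv2.resize(c['image'][100:350,260:580,::-1],None,fx=2,fy=2))
    m=(abs(q[:,0]-.682)<.09)&(abs(q[:,1]-.092)<.07)&(q[:,2]>.074)&(q[:,2]<.25); t=q[m]
    for lo in np.arange(.075,.2,.015):
        s=t[(t[:,2]>lo)&(t[:,2]<lo+.015)]
        if len(s): print(n,lo.round(3),len(s),s.min(0).round(3),s.max(0).round(3))
print(robot.get_obs()['ee_pos'])
E
```

```text
clock: 17.75
ee_pos: [0.4384, 0.0969, 0.163]
eef_rot: [-0.0, 0.745, 0.667, -0.001]
contact_force: [-0.5, 0.1, 0.1]
gripper_width: 1.0
grip_force: 0.0
top 43 centre [438.6  98.1] board frame [ 0.7 41.9] res 0.1 z 0.022 0.05
scene 259 centre [439.3  96.3] board frame [ 1.2 40.1] res 0.4 z 0.0221 0.0499
clock: 19.35
ee_pos: [0.6787, 0.092, 0.0995]
eef_rot: [-0.003, 0.804, 0.595, -0.004]
contact_force: [-0.3, -1.1, 0.0]
gripper_width: 0.998
grip_force: 0.0
scene 0.075 4 [0.67  0.073 0.075] [0.691 0.103 0.076]
scene 0.09 28 [0.659 0.022 0.093] [0.68  0.026 0.096]
scene 0.12 69 [0.631 0.067 0.127] [0.733 0.115 0.135]
scene 0.135 230 [0.63  0.067 0.135] [0.735 0.115 0.15 ]
scene 0.15 166 [0.629 0.067 0.15 ] [0.732 0.109 0.165]
scene 0.165 211 [0.606 0.058 0.165] [0.754 0.106 0.18 ]
scene 0.18 523 [0.606 0.058 0.18 ] [0.754 0.102 0.195]
scene 0.195 496 [0.607 0.059 0.195] [0.752 0.102 0.21 ]
top 0.075 9 [0.655 0.022 0.075] [0.668 0.101 0.088]
top 0.09 53 [0.656 0.023 0.091] [0.681 0.027 0.098]
top 0.12 1 [0.63  0.1   0.134] [0.63  0.1   0.134]
top 0.135 19 [0.626 0.096 0.136] [0.635 0.103 0.15 ]
top 0.15 16 [0.624 0.096 0.15 ] [0.636 0.105 0.165]
top 0.165 38 [0.607 0.095 0.165] [0.64 0.11 0.18]
top 0.18 164 [0.606 0.087 0.181] [0.649 0.126 0.195]
top 0.195 200 [0.608 0.084 0.195] [0.655 0.126 0.21 ]
[0.68153096 0.09209291 0.10426182]
```

View pics/s6.png

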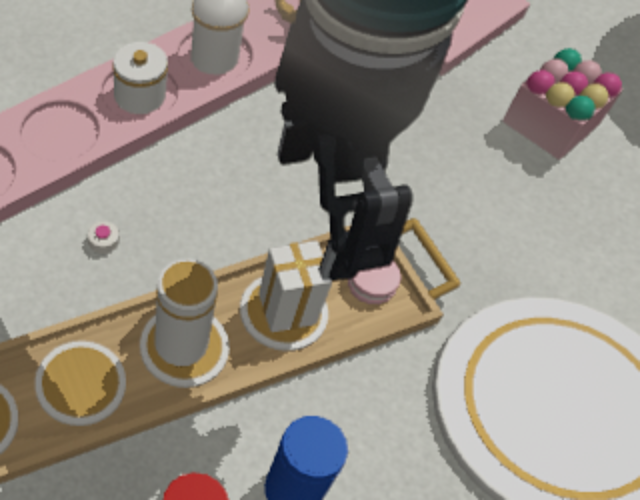

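The open tips measure about z=0.127 with the TCP at 0.103, so they sit 24 mm behind the TCP. The box is centred between the fingers, so I go down 9 cm in two steps, watching the force.

```bash
python3 -m pendant '[[[0,0,-1.5],0],[[0,0,-3.5],0],[[0,0,-5.5],0],[[0,0,-7],0],[[0,0,-8.2],0],[[0,0,-9],0],[[0,0,-9],0],[[0,0,-9],0]]' -;  python3 -m pendant '[[[0,0,0],0],[[0,0,0],0],[[0,0,0],0],[[0,0,0],0],[[0,0,0],0],[[0,0,0],0]]' 1; python3 - <<'E'
from m import *
c=cam('scene'); cv2.imwrite('pics/s7.png',cv2.resize(c['image'][100:350,260:580,::-1],None,fx=2,fy=2))
E
```

```text
clock: 20.45
ee_pos: [0.6826, 0.092, 0.0149]
eef_rot: [0.0, 0.804, 0.595, 0.001]
contact_force: [0.2, 0.2, 0.3]
gripper_width: 1.006
grip_force: 0.0
clock: 21.2
ee_pos: [0.6823, 0.092, 0.0145]
eef_rot: [0.0, 0.804, 0.595, 0.0]
contact_force: [0.7, 0.3, 2.5]
gripper_width: 0.418
grip_force: 60.8
```

View pics/s7.png

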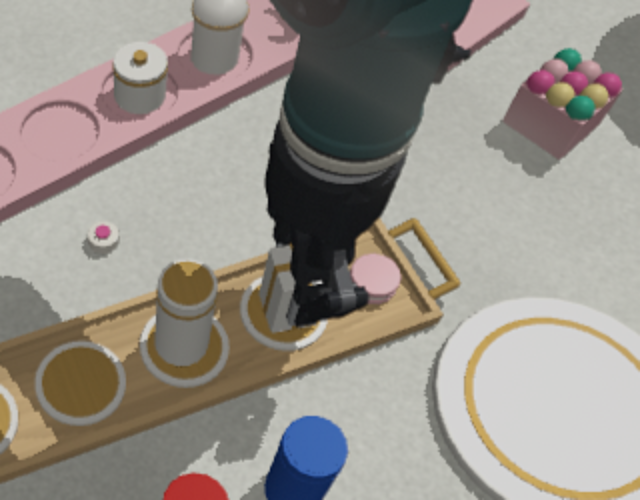

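```bash
python3 -m pendant '[[[0,0,0.7],0],[[0,0,2],0],[[0,0,5],0],[[0,0,9],0],[[0,0,12],0],[[0,0,13],0],[[0,0,13],0],[[0,0,13],0]]' -; python3 -m pendant '[[[-1,-0.7,0],0],[[-3,-2.1,0],0],[[-5.5,-3.8,0],0],[[-8.5,-5.9,0],0],[[-11.5,-8,0],0],[[-14.5,-10,0],0],[[-17.5,-12.1,0],0],[[-20,-13.8,0],0],[[-22,-15.2,0],0],[[-22.9,-15.8,0],0],[[-22.9,-15.8,0],0],[[-22.9,-15.8,0],0]]' -; python3 -m pendant '[[[0,0,-1],0],[[0,0,-3],0],[[0,0,-5.5],0],[[0,0,-8],0],[[0,0,-10],0],[[0,0,-11.3],0],[[0,0,-12.2],0],[[0,0,-12.7],0],[[0,0,-12.7],0],[[0,0,-12.7],0]]' -;  python3 - <<'E'
from m import *
c=cam('scene'); cv2.imwrite('pics/s8.png',cv2.resize(c['image'][30:280,160:480,::-1],None,fx=2,fy=2))
E
```

```text
clock: 22.25
ee_pos: [0.6809, 0.0919, 0.1417]
eef_rot: [-0.001, 0.804, 0.595, -0.002]
contact_force: [-0.7, 0.0, -1.1]
gripper_width: 0.411
grip_force: 60.5
clock: 23.75
ee_pos: [0.4534, -0.0657, 0.1439]
eef_rot: [-0.0, 0.804, 0.595, 0.0]
contact_force: [0.2, 0.3, -1.4]
gripper_width: 0.416
grip_force: 60.5
clock: 25.0
ee_pos: [0.4535, -0.0662, 0.0176]
eef_rot: [0.001, 0.804, 0.595, 0.0]
contact_force: [-0.5, -0.0, -1.6]
gripper_width: 0.412
grip_force: 60.7
```

View pics/s8.png

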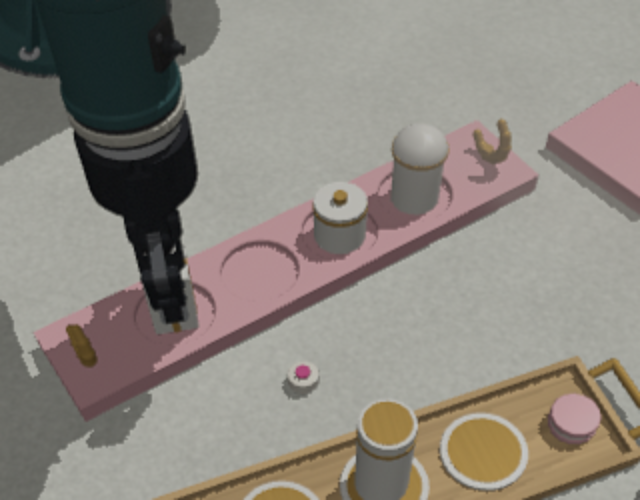

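```bash
python3 -m pendant '[[[0,0,0],0],[[0,0,0],0],[[0,0,0],0],[[0,0,0],0],[[0,0,0],0],[[0,0,2],0],[[0,0,5],0],[[0,0,9],0],[[0,0,13],0],[[0,0,16],0],[[0,0,16],0],[[0,0,16],0]]' 0; python3 - <<'E'
from m import *
for n in ('scene','top'):
    P=world(cam(n)).reshape(-1,3); t=P[(np.hypot(P[:,0]-.453,P[:,1]+.066)<.04)&(P[:,2]>.066)&(P[:,2]<.085)]
    print(n,len(t),cv2.minAreaRect((t[:,:2]*1000).astype(np.float32)),np.median(t[:,2]))
E
python3 -m pendant '[[[2,0.7,0],2],[[5,1.7,0],4],[[9,3,0],6],[[13,4.4,0],8],[[17,5.8,0],10],[[20,6.8,0],10.7],[[21.6,7.3,0],10.7],[[21.6,7.3,0],10.7],[[21.6,7.3,0],10.7],[[21.6,7.3,0],10.7]]' -; python3 -m pendant '[[[0,0,-2],0],[[0,0,-5],0],[[0,0,-8],0],[[0,0,-11],0],[[0,0,-13],0],[[0,0,-14.3],0],[[0,0,-14.9],0],[[0,0,-14.9],0],[[0,0,-14.9],0]]' -;  python3 -m pendant '[[[0,0,0],0],[[0,0,0],0],[[0,0,0],0],[[0,0,0],0],[[0,0,0],0],[[0,0,0],0]]' 1;python3 - <<'E'
from m import *
c=cam('scene'); cv2.imwrite('pics/s9.png',cv2.resize(c['image'][100:350,160:480,::-1],None,fx=2,fy=2))
E
```

```text
clock: 26.55
ee_pos: [0.4525, -0.0659, 0.1759]
eef_rot: [-0.001, 0.804, 0.595, -0.0]
contact_force: [0.3, -0.4, -1.1]
gripper_width: 1.002
grip_force: 0.0
scene 498 ((454.1584777832031, -67.21012878417969), (36.38668441772461, 38.5362663269043), 73.82584381103516) 0.0746408526853704
top 0 ((0.0, 0.0), (0.0, 0.0), 0.0) nan
clock: 27.9
ee_pos: [0.6683, 0.0067, 0.1771]
eef_rot: [-0.0, 0.745, 0.667, -0.0]
contact_force: [-0.4, 0.0, 0.3]
gripper_width: 1.002
grip_force: 0.0
clock: 29.02
ee_pos: [0.6698, 0.007, 0.0293]
eef_rot: [0.001, 0.745, 0.667, 0.001]
contact_force: [-0.3, 0.1, 0.2]
gripper_width: 0.997
grip_force: 0.0
clock: 29.78
ee_pos: [0.6694, 0.007, 0.0286]
eef_rot: [0.0, 0.745, 0.667, 0.0]
contact_force: [0.1, -0.8, 3.8]
gripper_width: 0.451
grip_force: 60.3
  return _methods._mean(a, axis=axis, dtype=dtype,
  ret = ret.dtype.type(ret / rcount)
```

View pics/s9.png

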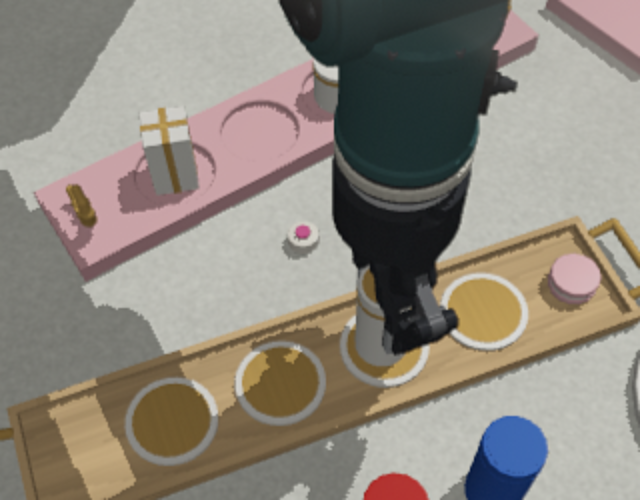

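```bash
python3 -m pendant '[[[0,0,0.7],0],[[0,0,2],0],[[0,0,5],0],[[0,0,9],0],[[0,0,12],0],[[0,0,13],0],[[0,0,13],0],[[0,0,13],0]]' -; python3 -m pendant '[[[-1,0,0],1],[[-3,0.1,0],2.5],[[-5.5,0.2,0],4],[[-8.5,0.3,0],6],[[-11.5,0.4,0],8],[[-14.5,0.5,0],10],[[-17.5,0.7,0],11.5],[[-20,0.8,0],11.5],[[-21.6,0.9,0],11.5],[[-22.4,0.9,0],11.5],[[-22.4,0.9,0],11.5],[[-22.4,0.9,0],11.5]]' -; python3 -m pendant '[[[0,0,-1],0],[[0,0,-3],0],[[0,0,-5.5],0],[[0,0,-8],0],[[0,0,-10],0],[[0,0,-11.3],0],[[0,0,-12.2],0],[[0,0,-12.7],0],[[0,0,-12.7],0],[[0,0,-12.7],0]]' -; python3 w.py .4454 .0155 .020 .022 .06; python3 - <<'E'
from m import *
c=cam('scene'); cv2.imwrite('pics/s10.png',cv2.resize(c['image'][30:280,160:480,::-1],None,fx=2,fy=2))
E
```

```text
clock: 30.82
ee_pos: [0.668, 0.007, 0.1558]
eef_rot: [-0.001, 0.745, 0.667, -0.001]
contact_force: [0.8, 0.6, -1.4]
gripper_width: 0.453
grip_force: 60.4
clock: 32.33
ee_pos: [0.4456, 0.0159, 0.158]
eef_rot: [0.0, 0.675, 0.738, 0.0]
contact_force: [0.0, -1.1, -1.9]
gripper_width: 0.458
grip_force: 60.4
clock: 33.58
ee_pos: [0.4455, 0.016, 0.0316]
eef_rot: [0.001, 0.675, 0.738, 0.0]
contact_force: [0.5, -0.6, -1.9]
gripper_width: 0.457
grip_force: 60.4
top few 0
scene 284 centre [445.7  15.4] board frame [  0.3 -41.1] res 0.5 z 0.0221 0.0599
```

View pics/s10.png

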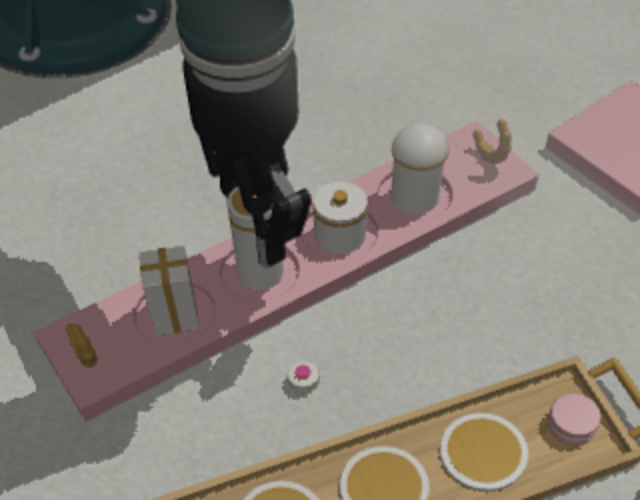

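The canister is centred in its well (crop (258,250)). Release, rise, and move clear so I can check all four.

```bash
python3 -m pendant '[[[0,0,0],0],[[0,0,0],0],[[0,0,0],0],[[0,0,0],0],[[0,0,0],0],[[0,0,2],0],[[0,0,5],0],[[0,0,9],0],[[0,0,13],0],[[0,0,17],0],[[0,0,20],0],[[0,0,20],0]]' 0; python3 -m pendant '[[[0,-3,0],0],[[0,-8,0],0],[[0,-13,0],0],[[0,-18,0],0],[[0,-23,0],0],[[0,-28,0],0],[[0,-30,0],0],[[0,-30,0],0],[[0,-30,0],0],[[0,-30,0],0],[[0,-30,0],0]]' -; python3 - <<'E'
from m import *
a=np.radians(5.22)
for n in ('top','scene'):
    c=cam(n);P=world(c).reshape(-1,3)
    if n=='scene': cv2.imwrite('pics/s11.png',c['image'][...,::-1])
    for k,x,y,h in (('box',.4529,-.0662,62),('can',.4454,.0155,84),('tin',.438,.0971,42),('dome',.4305,.1788,74)):
        t=P[(np.hypot(P[:,0]-x,P[:,1]-y)<.035)&(P[:,2]>.012+h/1000-.006)]
        if len(t)<10: print(n,k,'hidden'); continue
        (cx,cy),r=cv2.minEnclosingCircle(t[:,:2].astype(np.float32)); d=np.array([cx,cy])-[.4417,.0563]
        print(n,k,'top z',np.median(t[:,2]).round(4),'underside~',(np.percentile(t[:,2],90)*1000-h).round(1),'board',np.round([1000*d@[np.cos(a),np.sin(a)],1000*d@[-np.sin(a),np.cos(a)]],1))
print(robot.get_obs()['clock'])
E
```

```text
clock: 35.22
ee_pos: [0.4465, 0.0158, 0.2341]
eef_rot: [0.003, 0.675, 0.738, 0.002]
contact_force: [-0.1, 0.3, 0.5]
gripper_width: 0.999
grip_force: 0.0
clock: 36.6
ee_pos: [0.4453, -0.283, 0.2314]
eef_rot: [0.0, 0.674, 0.739, 0.0]
contact_force: [-0.2, 0.1, 0.2]
gripper_width: 1.002
grip_force: 0.0
top box top z 0.0747 underside~ 14.8 board [  -0.2 -122. ]
top can top z 0.0972 underside~ 15.1 board [ -0.7 -39.4]
top tin top z 0.055 underside~ 15.7 board [ 0.9 41.9]
top dome top z 0.0837 underside~ 12.9 board [ -0.3 124.4]
scene box top z 0.0748 underside~ 14.0 board [   0.9 -124.3]
scene can top z 0.0969 underside~ 14.2 board [  0.7 -41.5]
scene tin top z 0.0546 underside~ 14.5 board [ 2.4 39.6]
scene dome top z 0.0834 underside~ 12.2 board [  2.7 121.4]
36.7
```

View pics/s11.png

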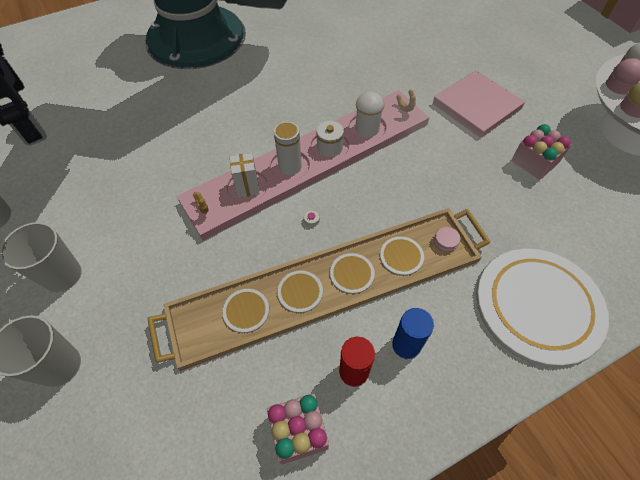

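All four stand in their wells: box (245,177), canister (288,150), tin (330,138) and dome (368,115). They are within about 3 mm of the well centres, and the top heights put the undersides at about 12 to 13 mm.

```bash
python3 -c "
from bench import robot; print(robot.job_done())"
```

```text
the job is handed in; nothing more can be done
None
```

I handed the job in with all four containers upright in their mirrored wells on the pink board, each within about 3 mm of its well centre, after about 37 s on the robot's clock; no verdict came back.

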